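# Lay the pull-out shelf for a snack

## Task

Lay the pulled-out shelf for a snack: stand the green snack box squarely in the middle of the bamboo board and the small lever-lid tin in the middle on top of the box, and put the white dip bowl in the middle of that small compartment of the steel plate which is nearer to the board. Lay the bamboo fork flat on the shelf between the plate and the board, its middle abreast of the plate's middle, parallel to the plate's side and clear of both, with the handle towards the shelf's front edge (away from the robot) and the tines towards the robot. Leave the plate, the board, the big canister, the mug and the pepper mill where they are, and set things down without dropping them.

Things in the scene. Friction and masses are not known exactly. Their poses are not given: they have to be found in the camera images.
- plate: steel plate 175 (x) x 220 (y) x 20 mm, loose on the shelf (top at z = 0.030), left or right of the board. Origin: centre of underside; +x points to the shelf's front, away from the robot, +y to the robot's left. Floor 2 mm thick. Long compartment: x 6 to 77 mm. Two small ones on the robot's side, 80 (x) x 97 (y) mm, centred at (-36.5, +50) and (-36.5, -50) mm. Dividers 18 mm high
- board: small bamboo serving board, 130 mm (its x) by 110 mm (its y), 12 mm thick, 0.16 kg, loose on the shelf, turned up to 0.3 rad. Origin: centre of its underside; its +x axis (long side) points roughly away from the robot, +y to the robot's left
- snack_box: closed green plastic box, 96 mm (its x) by 60 mm (its y, the width to grip), 44 mm high, flat lid, about 0.16 kg; white swing latch on its +x end, standing out 8 mm. Origin: centre of its underside. Squarely: its long side parallel to the board's long side, the latch pointing either way
- tin: small aluminium tin with a pressed-in lever lid, round, 54 mm across, 48 mm high, about 0.09 kg. Origin: centre of its underside, z up
- dip_bowl: white ceramic dip bowl, round and straight-sided, 58 mm across outside, 42 mm high, open top, wall 4 mm, about 0.12 kg. Origin: centre of its underside, z up
- fork: bamboo fork lying flat on the shelf in any direction, 140 mm long, 18 g: handle 10 mm wide, 6 mm thick; head 24 mm wide with three tines. Origin: middle of its length, at its underside (on the handle, near the centre of mass). +x points to the tines (tips at +70 mm), the handle's end is at -70 mm; z up
- canister: big aluminium canister with lever lid, 76 mm across, 110 mm high; bystander, leave it. Origin: centre of its underside
- mug: blue ceramic mug, 80 mm across, 90 mm high, with a handle; bystander, leave it. Origin: centre of its underside
- pepper_mill: turned dark-wood pepper mill, 52 mm across, 128 mm high; bystander, leave it. Origin: centre of its underside

How it is judged:
At the end, for the whole second after the job is handed in: Box on board: 12 mm, 0.15 rad. Tin on box: 10 mm. Bowl in the small compartment nearer the board: 15 mm. Fork flat between plate and board, clear of both, tines to robot, parallel to plate 0.2 rad, within 30 mm of its middle, 122 / 67 mm off plate / board centre. All upright, released, at rest (horizontal distance between snack_box and board below 0.012 m and z of snack_box in the frame of board between 0.009 and 0.015 m and angle between the x axis of snack_box and the x axis of board, either way round below 0.15 rad and angle between each of snack_box, tin's own z axis and vertical below 0.06 rad and horizontal distance between tin and snack_box below 0.01 m and z of tin in the frame of snack_box between 0.041 and 0.048 m and x of dip_bowl in the frame of plate between -0.0515 and -0.0215 m and z of dip_bowl in the frame of plate below 0.006 m and angle between each of dip_bowl, fork's own z axis and vertical below 0.08 rad and height (world z) of fork below 0.034 m and angle between the x axis of fork and the x axis of plate, either way round below 0.2 rad and x of fork in the frame of plate between -0.03 and 0.03 m and ((y of board in the frame of plate below 0 m and y of dip_bowl in the frame of plate between -0.065 and -0.035 m and y of fork in the frame of plate below -0.122 m and y of fork in the frame of board above 0.067 m and y of plate in the frame of fork below -0.1 m) or (y of board in the frame of plate above 0 m and y of dip_bowl in the frame of plate between 0.035 and 0.065 m and y of fork in the frame of plate above 0.122 m and y of fork in the frame of board below -0.067 m and y of plate in the frame of fork above 0.1 m)) and contact force between fork and plate below 0.01 N and contact force between fork and board below 0.01 N and linear speed of each of snack_box, tin, dip_bowl, fork below 0.01 m/s); the robot touches nothing.
It fails at once if the plate or the board is pushed more than 15 mm (distance of any of plate, board from where it was at the start of the episode above 0.015 m).
It fails at once if the canister, mug or pepper mill is moved more than 15 mm (distance of any of canister, mug, pepper_mill from where it was at the start of the episode above 0.015 m).
It fails at once if the box, tin, bowl or fork is dropped (falls free faster than 0.7 m/s, some 25 mm) ((linear speed of snack_box above 0.7 m/s and contact force between snack_box and the fingers below 0.05 N) or (linear speed of tin above 0.7 m/s and contact force between tin and the fingers below 0.05 N) or (linear speed of dip_bowl above 0.7 m/s and contact force between dip_bowl and the fingers below 0.05 N) or (linear speed of fork above 0.7 m/s and contact force between fork and the fingers below 0.05 N)).
It also fails if it takes over 128 s, if anything falls off the work surface, if the arm or the gripper's body presses on something with over 40 N, if the wrist force passes 120 N, or if a joint passes its speed limit or range.

## Robot

A 6-joint arm with a two-finger parallel gripper is mounted at the origin on the work surface. World frame = base frame: x ahead of the robot, y to its left, z up, the work surface at z = 0. Lengths are in m, angles in rad, forces in N, time in s.
With the tool pointing down it reaches from about 0.35 to 0.875 m from the base axis. Payload 15.5 kg.
Tool frame: the origin (TCP) lies midway between the tips of the shut fingers; the grasp point (between the pads) lies manip.tcp_to_grasp behind it (manip.tcp_to_grasp is the distance from the TCP to the grasp point, in m); z points along the fingers, y is the line along which they close (so a half turn about z gives the same grasp; the last joint's range is limited). The gripper opens to 85 mm and grips with 20 to 120 N. Pads are 22 mm wide; open, the fingers measure 114 mm over their backs; the gripper's body (76 mm by 85 mm) begins 54 mm behind the grasp point. The pads swing forward as they close: fully open they stand 13 mm farther back than shut.
Start: joints at [-1.222, 0.494, 1.345, -0, 1.302, -0.096], TCP at [0.269, -0.564, 0.231] pointing down, gripper open.
Joint ranges: [-2.91, 2.91], [-0.82, 2.16], [0.22, 2.67], [-1.22, 4.37], [0.12, 2.79], [-3.08, 3.08]. Speed limits (rad/s): [1.89, 1.89, 2.57, 3.01, 3.01, 3.01].

## Interface

Orientations are given as a 3x3 rotation matrix whose columns are the frame's x, y, z axes.
In Python, from bench import manip, vision gives the robot as it stands. The module is installed in compiled form; this text tells all that it offers.
- The arm moves only by the tool step_arm, never from a script. Its argument "series" is a list of rows, each a list of 5 numbers: the opening, from 0 (shut) to 1 (fully open), then the shift along the tool's x, y, z in m, then the turn about the tool's z in degrees. In form: [[claw, x, y, z, spin], ...]. A call has exactly 8 rows; each row shifts and turns the commanded pose from where the row before left it, along the tool's axes as they then stand; what a row does not reach is not made up. A row lasts 1/12 s, in which the tool goes at most 41.7 mm and 7.16 degrees, less where a joint would pass 70% of its speed; a pose out of reach is approached as far as the arm can. A call with a gripper value outside its range is refused whole. The fingers move at their own pace and stop on an object; "force" is the grip in N (left out, the last holds). Time passes only in rows, so rows that do not move let the fingers close, or fill a call up. It gives the time, the measured TCP pose, the force, the opening and the grip force at its end, in the units of the state.
- manip.sense(): the state, without advancing time (a new reading comes with each control period).
- vision.grab_frame(name): name is "scene" or "top" or "wrist"; returns a dict with "color" (420x560x3 uint8, red, green, blue), "intrinsics" (3x3 intrinsics, pixels), "extrinsics" (4x4, takes a point from world to camera coordinates). Camera axes: x right, y up, looking along -z (the intrinsics and any distortion apply to the point x, -y, -z); pixel columns grow to the right and rows downward; lengths in m; the calibration is good to about 2 mm. The wrist camera is an equidistant fisheye: a pixel r from the principal point sees the ray r / f radians off the axis. A picture is of the moment at which its call begins. There is no depth.
- manip.sign_off(): hands the job in; it is judged then, once.
Trained networks look in a picture, given as the dict that the camera call returned (one of the last four; its "shot" number tells which), for a name from the list of things; names that differ only in an ending like _2 or _b are one class to them, and where a whole thing is asked for, a point or a joint stands for the part that bears it (a point fixed in the world has none). Each returns a list of dicts, best first, with "confidence" (0 to 1); they miss things now and then, are a little off and sometimes report something else, mostly with a low value. They report only what shows in the picture. A call takes as long as a camera call.
- vision.trace(picture, thing): "region" (420x560 bool, what is visible of it) and "position" ([row, column] in pixels, amid what is visible of it).
The state is a dict: "t": time; "q": joint angles; "joint_vel": joint speeds; "effort": joint torques, N m; "position": TCP position; "eef_rot": TCP orientation; "contact_force": force on the tool from outside, world axes, zero at the start; "ft_torque": the same for the moment, N m; "width": finger opening in m; "finger_force": force on a finger pad.
Only numpy, scipy, OpenCV 4.12 (cv2) and the standard library are available. Lean on these libraries where they do the work, as an engineer would, in place of code of your own. Each camera call takes 0.05 s, during which the arm holds its last target. There are 200 camera calls.

## Working session

There is one attempt and no reset: what is moved stays moved. The work goes in short steps, Python scripts to look and compute and a tool call to move; the robot and the scene stay as the last step left them, time stands still between calls to the robot, and variables do not carry over. Pictures are saved under pics/ and viewed, at most 14 in all, crops included, and the job is handed in when it is done.

Besides the shell and the picture viewer there is one more tool, called after "Emit:" as a command line: name --pt "numbers of a row" for each row, then --argument value for the rest. step_arm: Moves the arm, as the interface text tells. Its arguments: {"type":"object","properties":{"series":{"type":"array","items":{"type":"array","items":{"type":"number"}}},"force":{"type":"number"}},"required":["series"]}

```bash
mkdir -p pics; cat > h.py <<'E'
import numpy as np, cv2
from bench import manip, vision
def ray(pic,rc):
    K=np.array(pic["intrinsics"]);E=np.array(pic["extrinsics"])
    u=(rc[1]-K[0,2])/K[0,0];v=(rc[0]-K[1,2])/K[1,1]
    d=np.array([u,-v,-1.0])
    if pic.get("fish"):
        r=np.hypot(u,v);s=np.sin(r)/r if r>1e-9 else 1
        d=np.array([u*s,-v*s,-np.cos(r)])
    R=E[:3,:3];return -R.T@E[:3,3],R.T@d
def at(pic,rc,z):
    o,d=ray(pic,rc);return o+d*(z-o[2])/d[2]
def proj(pic,P):
    K=np.array(pic["intrinsics"]);E=np.array(pic["extrinsics"])
    p=E[:3,:3]@np.asarray(P)+E[:3,3];x,y,z=p[0],-p[1],-p[2]
    if pic.get("fish"):
        r=np.hypot(x,y);t=np.arctan2(r,z);s=t/r if r>1e-9 else 1/z
        return K[0,0]*x*s+K[0,2],K[1,1]*y*s+K[1,2]
    return K[0,0]*x/z+K[0,2],K[1,1]*y/z+K[1,2]
def grab(n,save=None):
    p=vision.grab_frame(n)
    if n=="wrist":p["fish"]=True
    if save:cv2.imwrite("pics/"+save,cv2.cvtColor(p["color"],cv2.COLOR_RGB2BGR))
    return p
def poly(pic,reg,z):
    c=max(cv2.findContours(reg.astype(np.uint8),0,cv2.CHAIN_APPROX_NONE)[0],key=cv2.contourArea)[:,0,:]
    return np.array([at(pic,(b,a),z)[:2] for a,b in c])
def rect(pts):
    (c,s,a)=cv2.minAreaRect((pts*1000).astype(np.float32))
    if s[0]<s[1]: s=(s[1],s[0]);a+=90
    return np.round(c,1),np.round(s,1),round((a+90)%180-90,1)   # long-side angle in deg from world x
E
python3 - <<'E'
from h import *
s=manip.sense();print({k:np.round(v,3).tolist() for k,v in s.items()},manip.tcp_to_grasp)
H=dict(plate=.05,board=.042,snack_box=.074,tin=.078,dip_bowl=.072,fork=.036,canister=.14,mug=.12,pepper_mill=.158)
for n in("top","scene"):
    p=grab(n,n+".png");print(n,np.round(p["extrinsics"],3).tolist(),np.round(p["intrinsics"],1).tolist())
    for t,h in H.items():
        for r in vision.trace(p,t)[:2]:
            print(t,round(r["confidence"],2),np.round(r["position"],0),r["region"].sum(),*rect(poly(p,r["region"],h)))
E
```

```text
{'t': 0.0, 'q': [-1.221, 0.494, 1.346, 0.0, 1.302, -0.095], 'joint_vel': [0.001, 0.0, -0.0, 0.001, 0.001, 0.001], 'effort': [0.0, -88.216, -38.386, -0.0, 0.01, 0.0], 'position': [0.269, -0.564, 0.231], 'eef_rot': [[0.903, 0.43, -0.0], [0.43, -0.903, 0.001], [0.0, -0.001, -1.0]], 'contact_force': [-0.632, -0.357, 0.951], 'ft_torque': [-0.016, -0.025, -0.02], 'finger_force': 0.0, 'width': 0.085} 0.0187
top [[0.011, -1.0, 0.012, 0.004], [0.993, 0.013, 0.119, -0.544], [-0.12, 0.011, 0.993, -1.154], [0.0, 0.0, 0.0, 1.0]] [[445.1, 0.0, 271.9], [0.0, 445.1, 208.2], [0.0, 0.0, 1.0]]
plate 0.65 [173. 335.] 5369 [ 634.1 -158.4] [222.7 177.5] -85.4
board 0.81 [174. 221.] 1963 [636.8 153.4] [130.5 110.5] 4.9
snack_box 0.61 [254. 153.] 1041 [418.3 307.1] [103.   68.6] 34.1
tin 0.91 [256. 323.] 400 [ 418.3 -120.9] [58.5 50.4] -89.4
tin 0.57 [174. 222.] 1988 [629.6 148.5] [127.  107.7] 4.3
dip_bowl 0.91 [249. 236.] 426 [434.7 111.7] [56.2 53.3] -89.3
fork 0.83 [265. 392.] 228 [ 391.7 -303.3] [134.1  23.3] 7.1
fork 0.7 [256. 320.] 427 [ 417.6 -127.5] [63.3 54.9] -89.4
canister 0.81 [159. 444.] 1228 
[... 319 characters left out ...]
03.4], [0.0, 0.0, 1.0]]
plate 0.94 [208. 206.] 3930 [ 636.  -163.4] [220.3 175. ] -85.7
board 0.76 [263. 296.] 1827 [643.  149.5] [132.6 112.1] 4.8
snack_box 0.66 [227. 390.] 960 [429.6 309.2] [121.3  70.8] 34.4
tin 0.78 [158. 259.] 349 [ 435.1 -118.3] [81.3 50.6] 34.3
tin 0.71 [200. 325.] 396 [451.  114.9] [77.2 53.4] 30.4
dip_bowl 0.95 [199. 325.] 386 [445.9 112.6] [74.2 53.9] 31.5
fork 0.72 [136. 215.] 138 [ 397.3 -306.2] [133.1  24.4] 6.0
canister 0.84 [164. 121.] 1049 [ 688.9 -398.5] [156.1  75.5] 62.8
mug 0.83 [306. 389.] 1268 [640.5 411.7] [123.  77.] 2.3
pepper_mill 0.78 [279. 432.] 632 [551.2 466.7] [99.5 46.6] -0.1
pepper_mill 0.2 [162. 124.] 1057 [ 699.3 -385.9] [154.2  74.4] 58.6
```

View pics/top.png

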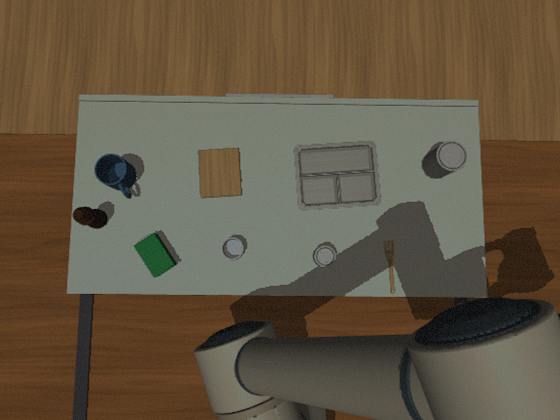

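View pics/scene.png

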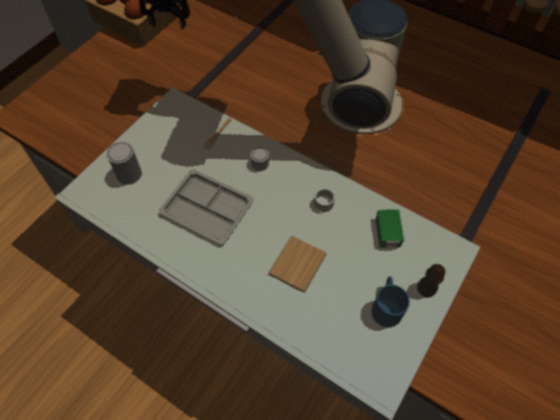

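Top view: plate at (173,335), board (174,221), box (254,153), bowl (249,236), tin (256,323), and the fork at (265,392) with its tines away from the robot. The board lies to the robot's left of the plate. I'll start with the fork.

Emit:
step_arm --pt "1 0 0 0 6.2" --pt "1 0 0 0 6.2" --pt "1 0 0 0 6.1" --pt "1 0.02 -0.03 0 0" --pt "1 0.02 -0.03 0 0" --pt "1 0.02 -0.03 0 0" --pt "1 0.02 -0.03 0 0" --pt "1 0.02 -0.03 0 0"

```text
t: 1.67
position: [0.3503, -0.4016, 0.2314]
eef_rot: [[0.993, 0.121, 0.0], [0.121, -0.993, -0.0], [0.0, 0.0, -1.0]]
contact_force: [1.0, -0.6, -0.4]
width: 0.0854
finger_force: 0.0
```

Emit:
step_arm --pt "1 0.02 -0.03 0 0" --pt "1 0.02 -0.03 0 0" --pt "1 0.017 -0.034 0 0" --pt "1 0 0 0 0" --pt "1 0 0 0 0" --pt "1 0 0 0 0" --pt "1 0 0 0 0" --pt "1 0 0 0 0"

```text
t: 2.33
position: [0.3948, -0.3039, 0.2312]
eef_rot: [[0.993, 0.12, 0.0], [0.12, -0.993, -0.0], [0.0, 0.0, -1.0]]
contact_force: [-0.2, 0.7, 0.4]
width: 0.0854
finger_force: 0.0
```

```bash
cat >> h.py <<'E'
def look(name,h,cam="wrist",p=None):
    p=p or grab(cam)
    for r in vision.trace(p,name)[:2]:
        if r["confidence"]<.4: continue
        P=poly(p,r["region"],h);print(name,cam,round(r["confidence"],2),np.round(r["position"]),*rect(P), "circ",np.round(cv2.minEnclosingCircle((P*1000).astype(np.float32))[0],1))
def plan(x,y,z,yaw):   # mm, deg: prints spin and post-spin tool shift in mm
    s=manip.sense();R=s["eef_rot"];p=np.array(s["position"])*1000
    c=np.degrees(np.arctan2(R[1][0],R[0][0]));a=np.radians(yaw);d=np.array([x,y,z])-p
    print("t",round(s["t"],2),"pos",np.round(p,1),"yaw",round(c,2),"w",round(s["width"]*1000,1),"ff",round(s["finger_force"],1),"| spin",round(c-yaw,2),"shift",np.round([d[0]*np.cos(a)+d[1]*np.sin(a),d[0]*np.sin(a)-d[1]*np.cos(a),-d[2]],1))
E
python3 - <<'E'
from h import *
p=grab("wrist","w1.png");print(np.round(p["extrinsics"],3).tolist(),np.round(p["intrinsics"],1).tolist())
look("fork",.035,p=p);look("tin",.078,p=p);look("plate",.05,p=p);look("fork",.035,"top");look("dip_bowl",.072,p=p)
plan(392,-303,100,7)
E
```

```text
[[0.12, -0.993, 0.0, -0.35], [0.955, 0.115, -0.273, -0.307], [0.271, 0.033, 0.962, -0.475], [0.0, 0.0, 0.0, 1.0]] [[325.2, 0.0, 278.0], [0.0, 325.2, 203.3], [0.0, 0.0, 1.0]]
fork wrist 0.73 [163. 277.] [ 392.9 -305.2] [139.2  22.9] 3.5 circ [ 392.8 -302.5]
tin wrist 0.92 [146. 112.] [ 420.2 -137.1] [70.2 53. ] -83.2 circ [ 421.2 -137.2]
plate wrist 0.65 [ 14. 163.] [ 559.3 -167.4] [221.9  45.5] 89.0 circ [ 573.8 -167.7]
fork top 0.6 [253. 390.] [ 428.7 -298.2] [57.7 23.9] 0.7 circ [ 429.6 -297.6]
t 2.68 pos [ 395.  -303.1  231.2] yaw 6.96 w 85.1 ff 0.0 | spin -0.04 shift [ -3.   -0.5 131.2]
```

View pics/w1.png

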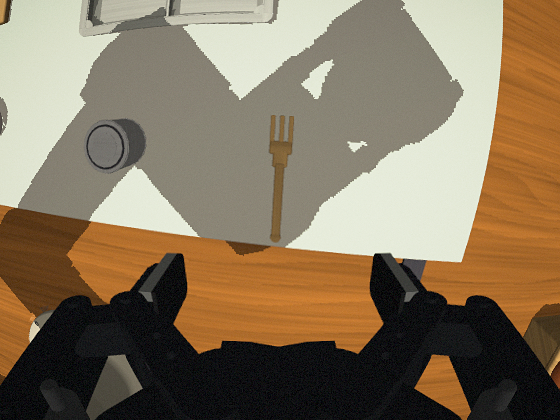

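Wrist view: fork tine tips near (col 282, row 116), handle end (275, 240); tin with lid at (110,146). I'll compute the fork axis from the end points.

```bash
python3 - <<'E'
from h import *
p=grab("wrist");A=at(p,(116,282),.035);B=at(p,(240,275),.034)
d=A-B;yaw=np.degrees(np.arctan2(d[1],d[0]));m=(A+B)/2;print(A,B,np.hypot(*d[:2]),yaw,m)
plan(*(m[:2]*1000),32,yaw)
E
```

```text
[ 0.46200432 -0.29989533  0.035     ] [ 0.32565163 -0.30896969  0.034     ] 0.13665430570958034 3.8074590105762365 [ 0.39382797 -0.30443251  0.0345    ]
t 2.73 pos [ 395.  -303.   231.3] yaw 6.97 w 85.4 ff 0.0 | spin 3.16 shift [ -1.3   1.3 199.3]
```

Emit:
step_arm --pt "0.4 -0.001 0.001 0.03 3.2" --pt "0.4 0 0 0.035 0" --pt "0.4 0 0 0.035 0" --pt "0.4 0 0 0.035 0" --pt "0.4 0 0 0.03 0" --pt "0.4 0 0 0.02 0" --pt "0.4 0 0 0.01 0" --pt "0.4 0 0 0.004 0" --force 30

```text
t: 3.4
position: [0.3938, -0.3036, 0.031]
eef_rot: [[0.998, 0.066, -0.002], [0.066, -0.998, 0.001], [-0.001, -0.002, -1.0]]
contact_force: [0.2, 0.2, -0.1]
width: 0.0342
finger_force: 0.0
```

Emit:
step_arm --pt "0.4 0 0 0 0" --pt "0 0 0 0 0" --pt "0 0 0 0 0" --pt "0 0 0 0 0" --pt "0 0 0 0 0" --pt "0 0 0 0 0" --pt "0 0 0 0 0" --pt "0 0 0 0 0"

```text
t: 4.07
position: [0.3948, -0.3046, 0.0335]
eef_rot: [[0.998, 0.066, 0.002], [0.066, -0.998, -0.002], [0.002, 0.002, -1.0]]
contact_force: [-0.1, -0.2, 8.7]
width: 0.0081
finger_force: 29.5
```

Emit:
step_arm --pt "0 0 0 -0.005 0" --pt "0 0 0 -0.01 0" --pt "0 0 0 -0.02 0" --pt "0 0 0 -0.03 0" --pt "0 0 0 -0.035 0" --pt "0 0 0 -0.03 0" --pt "0 0 0 -0.02 0" --pt "0 0 0 0 0"

```text
t: 4.73
position: [0.3956, -0.3053, 0.1874]
eef_rot: [[0.998, 0.066, 0.005], [0.066, -0.998, -0.005], [0.005, 0.006, -1.0]]
contact_force: [1.2, -0.8, -0.1]
width: 0.0083
finger_force: 29.3
```

```bash
python3 - <<'E'
from h import *
p=grab("wrist","w2.png");look("fork",.18,p=p);look("plate",.05,p=p);plan(595,25,150,4.5)
E
```

```text
fork wrist 0.94 [203. 278.] [ 400.2 -305.5] [127.3  25.5] 3.0 circ [ 400.7 -306.1]
plate wrist 0.71 [ 15. 119.] [ 553.8 -166.2] [222.   48.4] 84.2 circ [ 573.7 -168.2]
t 4.88 pos [ 394.  -303.8  182.7] yaw 3.79 w 8.0 ff 29.3 | spin -0.71 shift [ 226.2 -312.    32.7]
```

View pics/w2.png

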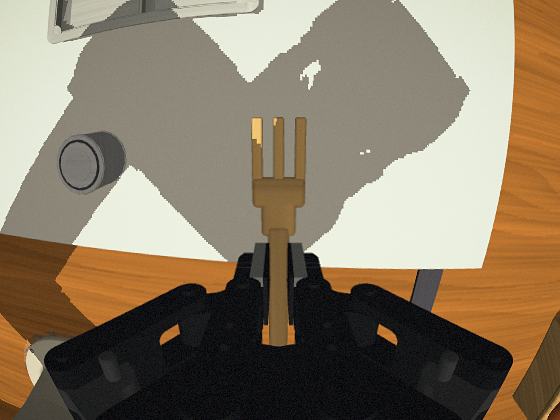

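Emit:
step_arm --pt "0 0.015 -0.019 0 0" --pt "0 0.0247 -0.0313 0 0" --pt "0 0.0247 -0.0313 0 0" --pt "0 0.0247 -0.0313 0 0" --pt "0 0.0247 -0.0313 0 0" --pt "0 0.0247 -0.0313 0 0" --pt "0 0.0247 -0.0313 0 0" --pt "0 0.0247 -0.0313 0 0"

```text
t: 5.55
position: [0.566, -0.0519, 0.1812]
eef_rot: [[0.998, 0.066, -0.002], [0.066, -0.998, 0.0], [-0.002, -0.001, -1.0]]
contact_force: [0.3, -0.8, 0.5]
width: 0.0081
finger_force: 29.3
```

Emit:
step_arm --pt "0 0.0247 -0.0313 0 0" --pt "0 0.0247 -0.0313 0 0" --pt "0 0.01 -0.012 0 0" --pt "0 0 0 0 -6" --pt "0 0 0 0 -7" --pt "0 0 0 0 -7" --pt "0 0 0 0 -7" --pt "0 0 0 0 -7"

```text
t: 6.22
position: [0.6195, 0.0242, 0.181]
eef_rot: [[0.787, 0.618, -0.002], [0.618, -0.787, 0.0], [-0.002, -0.002, -1.0]]
contact_force: [-0.4, -0.3, 0.8]
width: 0.0083
finger_force: 29.3
```

Emit:
step_arm --pt "0 0 0 0 -7" --pt "0 0 0 0 -7" --pt "0 0 0 0 -7" --pt "0 0 0 0 -7" --pt "0 0 0 0 -7" --pt "0 0 0 0 -7" --pt "0 0 0 0 -7" --pt "0 0 0 0 -7"

```text
t: 6.88
position: [0.6195, 0.0241, 0.1811]
eef_rot: [[-0.072, 0.997, -0.002], [0.997, 0.072, 0.0], [0.0, -0.002, -1.0]]
contact_force: [-0.1, -0.6, 0.1]
width: 0.0085
finger_force: 29.3
```

Emit:
step_arm --pt "0 0 0 0 -7" --pt "0 0 0 0 -7" --pt "0 0 0 0 -7" --pt "0 0 0 0 -7" --pt "0 0 0 0 -7" --pt "0 0 0 0 -7" --pt "0 0 0 0 -7" --pt "0 0 0 0 -7"

```text
t: 7.55
position: [0.6195, 0.0241, 0.1811]
eef_rot: [[-0.867, 0.498, -0.002], [0.498, 0.867, 0.0], [0.002, -0.001, -1.0]]
contact_force: [0.3, 0.5, -0.8]
width: 0.0085
finger_force: 29.3
```

Emit:
step_arm --pt "0 0 0 0 -7" --pt "0 0 0 0 -7" --pt "0 0 0 0 -7" --pt "0 0 0 0 -7" --pt "0 0 0 0 -6" --pt "0 0 0 0 0" --pt "0 0 0 0 0" --pt "0 0 0 0 0"

```text
t: 8.22
position: [0.62, 0.0242, 0.1817]
eef_rot: [[-0.998, -0.062, -0.001], [-0.062, 0.998, 0.0], [0.001, 0.0, -1.0]]
contact_force: [-0.9, -0.5, -0.0]
width: 0.0086
finger_force: 29.3
```

```bash
python3 - <<'E'
from h import *
p=grab("wrist","w3.png");look("fork",.155,p=p);look("plate",.05,p=p);look("board",.042,p=p);look("dip_bowl",.072,p=p);plan(620.5,24.4,34,184.5)
E
```

```text
fork wrist 0.8 [202. 280.] [625.4  23.3] [144.5  28.3] 3.2 circ [624.8  24. ]
plate wrist 0.84 [194. 110.] [ 633.7 -163. ] [221.2 173.9] -85.3 circ [ 634.5 -161.7]
board wrist 0.57 [213. 399.] [637.5 147.7] [130.6 111.9] 4.3 circ [638.2 148. ]
dip_bowl wrist 0.97 [ 12. 390.] [459.9 108.2] [65.7 28. ] -77.9 circ [447.9 105.6]
t 8.47 pos [620.3  24.3 182.2] yaw -176.28 w 8.0 ff 29.3 | spin -360.78 shift [-2.000e-01  1.000e-01  1.482e+02]
```

View pics/w3.png

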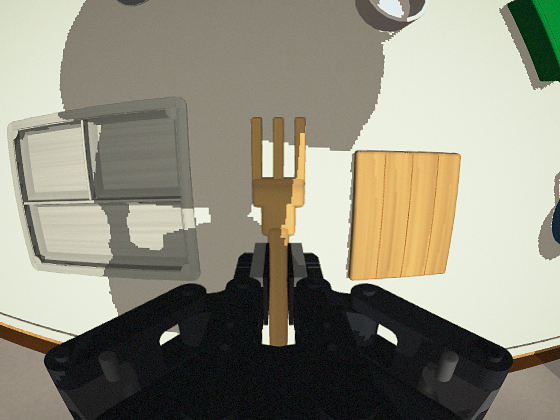

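Wrist view: fork is held between plate (left, 110,194) and board (right, 399,213), tines toward the robot. I'll lower it.

Emit:
step_arm --pt "0 0 0 0.02 0" --pt "0 0 0 0.03 0" --pt "0 0 0 0.03 0" --pt "0 0 0 0.03 0" --pt "0 0 0 0.02 0" --pt "0 0 0 0.01 0" --pt "0 0 0 0.005 0" --pt "0 0 0 0.003 0"

```text
t: 9.13
position: [0.6206, 0.0243, 0.0343]
eef_rot: [[-0.998, -0.066, 0.0], [-0.066, 0.998, 0.0], [-0.0, 0.0, -1.0]]
contact_force: [-0.5, -1.1, 0.9]
width: 0.0082
finger_force: 29.3
```

Emit:
step_arm --pt "0 0 0 0 0" --pt "0 0 0 0 0" --pt "0.15 0 0 0 0" --pt "0.2 0 0 0 0" --pt "0.3 0 0 0 0" --pt "0.3 0 0 0 0" --pt "0.35 0 0 -0.01 0" --pt "0.4 0 0 -0.02 0"

```text
t: 9.8
position: [0.619, 0.0244, 0.0633]
eef_rot: [[-0.998, -0.066, -0.004], [-0.066, 0.998, 0.0], [0.004, 0.0, -1.0]]
contact_force: [0.3, -1.0, -0.9]
width: 0.0344
finger_force: 0.0
```

Emit:
step_arm --pt "0.4 0 0 -0.03 0" --pt "0.4 0 0 -0.04 0" --pt "0.4 0 0 -0.04 0" --pt "0.6 0 0 -0.04 0" --pt "0.8 0 0 0 0" --pt "0.8 0 0 0 0" --pt "0.8 0 0 0 0" --pt "0.8 0 0 0 0"

```text
t: 10.47
position: [0.6196, 0.0244, 0.2135]
eef_rot: [[-0.998, -0.066, -0.002], [-0.066, 0.998, 0.0], [0.002, 0.0, -1.0]]
contact_force: [-1.0, 0.3, -0.4]
width: 0.0684
finger_force: 0.0
```

```bash
python3 - <<'E'
from h import *
p=grab("wrist","w4.png");look("fork",.035,p=p);look("plate",.05,p=p);look("board",.042,p=p);look("dip_bowl",.072,p=p);look("snack_box",.074,p=p);plan(418,307,200,33)
E
```

```text
fork wrist 0.95 [164. 277.] [623.1  24.5] [138.3  23.5] 3.5 circ [622.8  24.3]
plate wrist 0.65 [183. 121.] [ 633.8 -162.1] [220.4 174.8] -85.4 circ [ 633.6 -162.1]
board wrist 0.91 [202. 391.] [637.6 148.3] [130.4 112.5] 4.1 circ [637.3 148.4]
dip_bowl wrist 0.86 [ 16. 381.] [453.6 108.2] [65.6 38.7] -78.4 circ [446.  107.2]
snack_box wrist 0.78 [ 39. 532.] [428.4 292.2] [101.8  96.1] 34.2 circ [425.4 286.6]
t 10.77 pos [620.1  24.3 213.7] yaw -176.22 w 68.3 ff 0.0 | spin -209.22 shift [ -15.6 -347.2   13.7]
```

Emit:
step_arm --pt "1 0 0 0 -6" --pt "1 0 0 0 -6" --pt "1 0 0 0 -6" --pt "1 0 0 0 -6" --pt "1 0 0.01 0 -6.2" --pt "1 0.001 0.035 0 0" --pt "1 0.001 0.038 0 0" --pt "1 0.001 0.038 0 0"

```text
t: 11.43
position: [0.5502, 0.1241, 0.2139]
eef_rot: [[-0.83, -0.558, -0.0], [-0.558, 0.83, 0.0], [0.0, 0.0, -1.0]]
contact_force: [0.9, 0.2, -0.3]
width: 0.0854
finger_force: 0.0
```

Emit:
step_arm --pt "1 0.001 0.038 0 0" --pt "1 0.001 0.038 0 0" --pt "1 0.001 0.038 0 0" --pt "1 0.001 0.038 0 0" --pt "1 0.001 0.038 0 0" --pt "1 0.001 0.036 0 0" --pt "1 0 0 0 0" --pt "1 0 0 0 0"

```text
t: 12.1
position: [0.4187, 0.3089, 0.2142]
eef_rot: [[-0.827, -0.562, -0.0], [-0.562, 0.827, -0.0], [0.0, 0.0, -1.0]]
contact_force: [-0.4, -0.4, 0.6]
width: 0.0854
finger_force: 0.0
```

```bash
python3 - <<'E'
from h import *
p=grab("wrist","w5.png");look("snack_box",.074,p=p);look("dip_bowl",.072,p=p);look("board",.042,p=p);plan(418,307,35,214)
E
```

```text
snack_box wrist 0.56 [188. 281.] [417.2 307.9] [102.6  61.2] 34.5 circ [416.1 307. ]
dip_bowl wrist 0.83 [ 93. 106.] [431.2 118.1] [72.3 57.1] -57.5 circ [431.  117.9]
board wrist 0.93 [249.  75.] [633.7 152.1] [135.  110.6] 4.3 circ [632.7 151.2]
t 12.3 pos [420.5 306.8 214.2] yaw -146.08 w 85.0 ff 0.0 | spin -360.08 shift [  1.9   1.5 179.2]
```

View pics/w5.png

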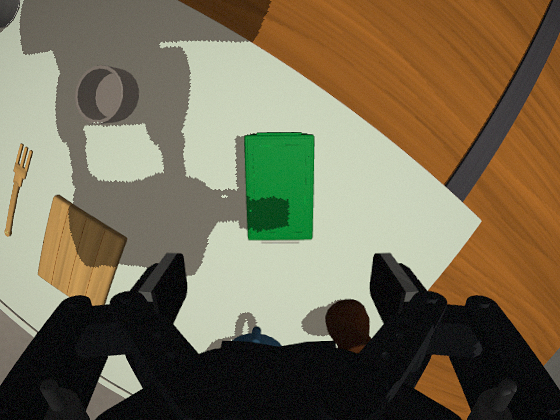

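Wrist view: box lid corners about (246,135), (314,135), (313,239), (247,239), latch at (281,242) facing away from the robot; open bowl at (107,95); mill at (348,325) is clear.

```bash
python3 - <<'E'
from h import *
p=grab("wrist")
q=[at(p,(r,c),.074)[:2] for r,c in((135,246),(135,314),(239,313),(239,247))];print(np.round(q,4))
m=np.mean(q,0);d=q[3]-q[0]+q[2]-q[1];a=np.degrees(np.arctan2(d[1],d[0]));print(m,a);plan(*(m*1000),35,a+180)
E
```

```text
[[0.3944 0.2548]
 [0.3615 0.3036]
 [0.4405 0.3587]
 [0.475  0.3073]]
[0.41786157 0.30608655] 33.98625001219934
t 12.35 pos [420.5 306.8 214.2] yaw -146.1 w 85.5 ff 0.0 | spin -360.08 shift [  2.6   0.9 179.2]
```

Emit:
step_arm --pt "1 0.003 0.001 0.02 0" --pt "1 0 0 0.035 0" --pt "1 0 0 0.035 0" --pt "1 0 0 0.035 0" --pt "1 0 0 0.03 0" --pt "1 0 0 0.015 0" --pt "1 0 0 0.009 0" --pt "1 0 0 0 0" --force 45

```text
t: 13.02
position: [0.4166, 0.3058, 0.0338]
eef_rot: [[-0.83, -0.558, -0.002], [-0.558, 0.83, -0.001], [0.002, 0.0, -1.0]]
contact_force: [-0.4, -0.5, 0.3]
width: 0.0853
finger_force: 0.0
```

Emit:
step_arm --pt "0.8 0 0 0 0" --pt "0.7 0 0 0 0" --pt "0.6 0 0 0 0" --pt "0.5 0 0 0 0" --pt "0.5 0 0 0 0" --pt "0.5 0 0 0 0" --pt "0.5 0 0 0 0" --pt "0.5 0 0 0 0"

```text
t: 13.68
position: [0.4176, 0.3071, 0.0367]
eef_rot: [[-0.829, -0.559, 0.002], [-0.559, 0.829, 0.001], [-0.003, -0.0, -1.0]]
contact_force: [0.2, -2.6, 9.2]
width: 0.0594
finger_force: 49.5
```

Emit:
step_arm --pt "0.5 0 0 -0.005 0" --pt "0.5 0 0 -0.01 0" --pt "0.5 0 0 -0.02 0" --pt "0.5 0 0 -0.03 0" --pt "0.5 0 0 -0.03 0" --pt "0.5 0 0 -0.02 0" --pt "0.5 0 0 -0.01 0" --pt "0.5 0 0 0 0"

```text
t: 14.35
position: [0.4177, 0.3073, 0.1629]
eef_rot: [[-0.829, -0.559, 0.004], [-0.559, 0.829, 0.002], [-0.004, -0.0, -1.0]]
contact_force: [0.5, 0.7, -1.6]
width: 0.0595
finger_force: 49.1
```

```bash
python3 - <<'E'
from h import *
p=grab("wrist");look("board",.042,p=p);look("board",.042,"top");look("board",.042,"scene");plan(637,150,150,184.4)
E
```

```text
board wrist 0.72 [268.  54.] [633.5 152.2] [135.8 110.3] 4.2 circ [633.5 151.9]
board top 0.76 [173. 220.] [636.9 153. ] [130.3 109.8] 4.6 circ [637.4 154. ]
board scene 0.68 [275. 434.] [490.2 469.3] [105.5  51.5] -2.6 circ [490.1 467.7]
board scene 0.63 [265. 296.] [642.1 149.9] [133.6 112.8] 5.2 circ [643.  150.1]
t 14.65 pos [416.2 306.4 159.1] yaw -146.02 w 59.8 ff 49.1 | spin -330.42 shift [-208.2 -172.9    9.1]
```

Emit:
step_arm --pt "0.5 0 0 0 5.9" --pt "0.5 0 0 0 5.9" --pt "0.5 0 0 0 5.9" --pt "0.5 0 0 0 5.9" --pt "0.5 0 0 0 5.9" --pt "0.5 -0.018 -0.015 0 0" --pt "0.5 -0.028 -0.023 0 0" --pt "0.5 -0.03 -0.025 0 0"

```text
t: 15.32
position: [0.4973, 0.2496, 0.1594]
eef_rot: [[-0.997, -0.08, -0.002], [-0.08, 0.997, -0.0], [0.002, -0.0, -1.0]]
contact_force: [0.5, 0.9, -1.0]
width: 0.0596
finger_force: 49.1
```

Emit:
step_arm --pt "0.5 -0.03 -0.025 0 0" --pt "0.5 -0.03 -0.025 0 0" --pt "0.5 -0.03 -0.025 0 0" --pt "0.5 -0.028 -0.022 0 0" --pt "0.5 -0.015 -0.013 0 0" --pt "0.5 0 0 0 0" --pt "0.5 0 0 0 0" --pt "0.5 0 0 0 0"

```text
t: 15.98
position: [0.6378, 0.1508, 0.1592]
eef_rot: [[-0.997, -0.078, -0.002], [-0.078, 0.997, -0.0], [0.002, 0.0, -1.0]]
contact_force: [0.5, 0.2, -1.5]
width: 0.0592
finger_force: 49.1
```

```bash
python3 - <<'E'
from h import *
p=grab("wrist","w6.png");look("board",.042,p=p);look("snack_box",.16,p=p);look("fork",.035,p=p);plan(638,150.5,49,184.5)
E
```

```text
board wrist 0.82 [140. 277.] [591.7 146.6] [109.7  35.1] -85.5 circ [592.3 146.4]
snack_box wrist 0.69 [246. 279.] [641.6 150.2] [104.2  81. ] 4.5 circ [643.4 150.4]
fork wrist 0.72 [147. 142.] [623.6  24.2] [138.5  24.4] 2.2 circ [623.4  26.3]
t 16.18 pos [638.  151.3 160.2] yaw -175.46 w 59.7 ff 49.1 | spin -359.96 shift [  0.   -0.8 111.2]
```

View pics/w6.png

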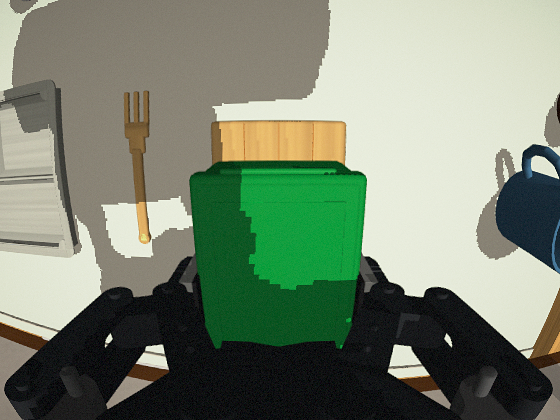

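Wrist view: box is over the board (visible strip at row 140, cols 212–345), well aligned; fork lies at (140,165), clear of the plate. Now lowering.

Emit:
step_arm --pt "0.5 0 -0.002 0.02 0" --pt "0.5 0 0 0.03 0" --pt "0.5 0 0 0.025 0" --pt "0.5 0 0 0.02 0" --pt "0.5 0 0 0.009 0" --pt "0.5 0 0 0.004 0" --pt "0.5 0 0 0.002 0" --pt "0.5 0 0 0.001 0"

```text
t: 16.85
position: [0.6394, 0.1489, 0.0502]
eef_rot: [[-0.997, -0.079, 0.001], [-0.079, 0.997, 0.0], [-0.001, 0.0, -1.0]]
contact_force: [-1.4, -0.8, -1.4]
width: 0.0596
finger_force: 49.1
```

Emit:
step_arm --pt "0.5 0 0 0 0" --pt "0.5 0 0 0 0" --pt "0.72 0 0 0 0" --pt "0.76 0 0 0 0" --pt "0.8 0 0 0 0" --pt "0.9 0 0 -0.005 0" --pt "1 0 0 -0.02 0" --pt "1 0 0 -0.03 0"

```text
t: 17.52
position: [0.6372, 0.1483, 0.1029]
eef_rot: [[-0.997, -0.078, -0.005], [-0.078, 0.997, -0.001], [0.005, -0.0, -1.0]]
contact_force: [-0.3, -0.1, -0.4]
width: 0.0853
finger_force: 0.0
```

Emit:
step_arm --pt "1 0 0 -0.03 0" --pt "1 0 0 -0.04 0" --pt "1 0 0 -0.03 0" --pt "1 0 0 -0.02 0" --pt "1 0 0 0 0" --pt "1 0 0 0 0" --pt "1 0 0 0 0" --pt "1 0 0 0 0"

```text
t: 18.18
position: [0.6382, 0.1485, 0.223]
eef_rot: [[-0.997, -0.078, -0.002], [-0.078, 0.997, -0.0], [0.002, -0.0, -1.0]]
contact_force: [-0.0, 1.0, -1.4]
width: 0.0855
finger_force: 0.0
```

```bash
python3 - <<'E'
from h import *
p=grab("wrist","w7.png");look("snack_box",.086,p=p);look("board",.042,p=p);look("dip_bowl",.072,p=p);plan(435,112,200,184.5)
E
```

```text
snack_box wrist 0.77 [192. 278.] [639.5 147.7] [102.1  61. ] 4.3 circ [638.9 147. ]
board wrist 0.67 [161. 313.] [637.6 150. ] [127.7 109.3] 4.5 circ [638.6 149.6]
dip_bowl wrist 0.63 [  2. 256.] [470.  114.3] [43.5 12.5] -87.2 circ [463.8 114. ]
t 18.38 pos [638.5 148.6 223.5] yaw -175.52 w 85.6 ff 0.0 | spin -360.02 shift [205.8 -20.5  23.5]
```

View pics/w7.png

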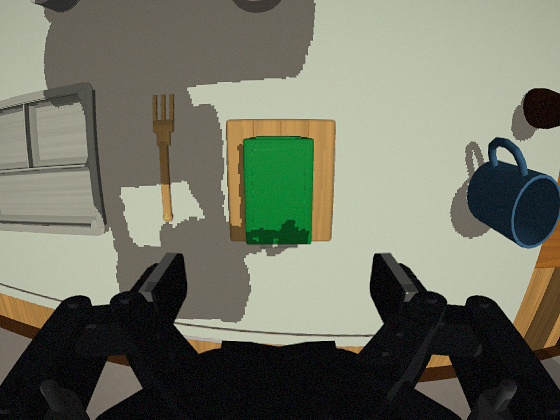

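Emit:
step_arm --pt "1 0.018 -0.002 0 0" --pt "1 0.032 -0.003 0 0" --pt "1 0.035 -0.004 0 0" --pt "1 0.035 -0.004 0 0" --pt "1 0.035 -0.004 0 0" --pt "1 0.032 -0.003 0 0" --pt "1 0.018 -0.001 0 0" --pt "1 0 0 0 0"

```text
t: 19.05
position: [0.4322, 0.1112, 0.2241]
eef_rot: [[-0.997, -0.078, -0.003], [-0.078, 0.997, -0.0], [0.003, -0.0, -1.0]]
contact_force: [0.7, -0.1, -0.4]
width: 0.0855
finger_force: 0.0
```

```bash
python3 - <<'E'
from h import *
p=grab("wrist","w8.png")
look("dip_bowl",.072,p=p);look("dip_bowl",.072,p=p)
plan(435,112,44,184.5)
E
```

```text
dip_bowl wrist 0.78 [189. 277.] [433.6 108.9] [60.1 55.8] 31.5 circ [433.2 110. ]
dip_bowl wrist 0.78 [189. 277.] [433.6 108.9] [60.1 55.8] 31.5 circ [433.2 110. ]
t 19.2 pos [437.  111.8 224.5] yaw -175.52 w 85.5 ff 0.0 | spin -360.02 shift [  1.9   0.4 180.5]
```

View pics/w8.png

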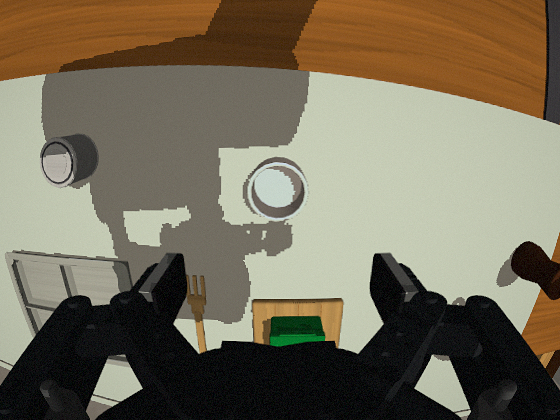

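Wrist view: bowl rim centred around (277,191), tin at (60,160). Descend and grip the bowl in its upper half.

Emit:
step_arm --pt "1 0.002 -0.002 0.02 0" --pt "1 0 0 0.035 0" --pt "1 0 0 0.035 0" --pt "1 0 0 0.035 0" --pt "1 0 0 0.03 0" --pt "1 0 0 0.016 0" --pt "1 0 0 0.009 0" --pt "1 0 0 0 0" --force 35

```text
t: 19.87
position: [0.4344, 0.1095, 0.0425]
eef_rot: [[-0.997, -0.078, -0.002], [-0.078, 0.997, -0.0], [0.002, -0.0, -1.0]]
contact_force: [-1.2, 0.6, 0.9]
width: 0.0853
finger_force: 0.0
```

Emit:
step_arm --pt "0.8 0 0 0 0" --pt "0.7 0 0 0 0" --pt "0.6 0 0 0 0" --pt "0.5 0 0 0 0" --pt "0.5 0 0 0 0" --pt "0.5 0 0 0 0" --pt "0.5 0 0 0 0" --pt "0.5 0 0 0 0"

```text
t: 20.53
position: [0.4353, 0.1096, 0.0457]
eef_rot: [[-0.997, -0.078, 0.003], [-0.078, 0.997, 0.0], [-0.003, 0.0, -1.0]]
contact_force: [-0.4, 0.2, 5.9]
width: 0.058
finger_force: 35.9
```

Emit:
step_arm --pt "0.5 0 0 -0.005 0" --pt "0.5 0 0 -0.01 0" --pt "0.5 0 0 -0.02 0" --pt "0.5 0 0 -0.03 0" --pt "0.5 0 0 -0.03 0" --pt "0.5 0 0 -0.02 0" --pt "0.5 0 0 -0.01 0" --pt "0.5 0 0 0 0"

```text
t: 21.2
position: [0.4355, 0.1097, 0.1724]
eef_rot: [[-0.997, -0.078, 0.005], [-0.078, 0.997, 0.001], [-0.005, 0.0, -1.0]]
contact_force: [0.3, 0.2, -0.5]
width: 0.0576
finger_force: 37.9
```

```bash
python3 - <<'E'
from h import *
a=np.radians(4.5);c=np.array([634.5,-162]);R=np.array([[np.cos(a),-np.sin(a)],[np.sin(a),np.cos(a)]])
t=c+R@[-36.5,50];print(t);p=grab("wrist");look("dip_bowl",.19,p=p);look("plate",.05,"top");look("fork",.035,p=p);plan(*t,100,184.5)
E
```

```text
[ 594.18956253 -115.01789031]
dip_bowl wrist 0.63 [271. 279.] [436.8 110.4] [68.9 61.9] -22.8 circ [435.6 108.8]
plate top 0.69 [175. 335.] [ 633.4 -158.3] [221.9 175.7] -85.3 circ [ 635.6 -158.6]
t 21.45 pos [433.7 109.4 168.6] yaw -175.52 w 57.6 ff 37.9 | spin -360.02 shift [-142.4 -236.3   68.6]
```

Emit:
step_arm --pt "0.5 -0.012 -0.02 0 0" --pt "0.5 -0.02 -0.033 0 0" --pt "0.5 -0.02 -0.033 0 0" --pt "0.5 -0.02 -0.034 0 0" --pt "0.5 -0.02 -0.033 0 0" --pt "0.5 -0.02 -0.033 0 0" --pt "0.5 -0.018 -0.03 0 0" --pt "0.5 -0.012 -0.02 0 0"

```text
t: 22.12
position: [0.5955, -0.1176, 0.168]
eef_rot: [[-0.997, -0.077, -0.001], [-0.077, 0.997, -0.0], [0.001, -0.0, -1.0]]
contact_force: [-1.0, 0.1, -1.2]
width: 0.0575
finger_force: 37.9
```

Emit:
step_arm --pt "0.5 0 0 0 0" --pt "0.5 0 0 0.02 0" --pt "0.5 0 0 0.02 0" --pt "0.5 0 0 0 0" --pt "0.5 0 0 0 0" --pt "0.5 0 0 0 0" --pt "0.5 0 0 0 0" --pt "0.5 0 0 0 0"

```text
t: 22.78
position: [0.5948, -0.1147, 0.1303]
eef_rot: [[-0.997, -0.078, 0.001], [-0.078, 0.997, -0.0], [-0.001, -0.001, -1.0]]
contact_force: [1.3, 0.1, -1.2]
width: 0.0575
finger_force: 38.2
```

```bash
python3 - <<'E'
from h import *
p=grab("wrist","w9.png");look("plate",.05,p=p);look("dip_bowl",.16,p=p);plan(594.2,-114.5,48,184.5)
E
```

```text
plate wrist 0.62 [195. 196.] [ 611.3 -164.5] [219.1 130. ] -85.4 circ [ 613.4 -165.2]
dip_bowl wrist 0.72 [271. 276.] [ 588.8 -114.6] [62.9 54.7] -17.0 circ [ 588.2 -116.3]
t 22.93 pos [ 594.5 -114.7  129.9] yaw -175.51 w 57.7 ff 38.2 | spin -360.01 shift [ 0.3  0.2 81.9]
```

View pics/w9.png

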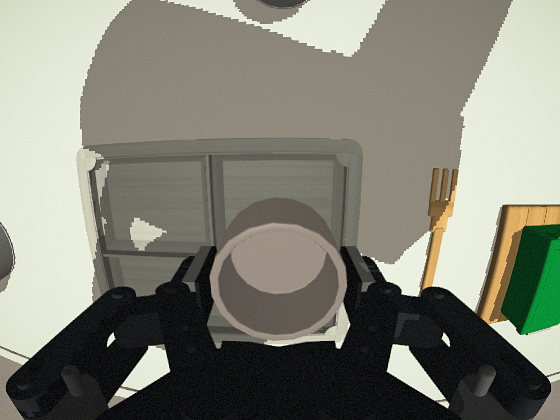

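Wrist view: bowl (278,270) is centred between divider (col 210) and right wall (col 347) of the compartment nearer the board. Lowering.

Emit:
step_arm --pt "0.5 0 0 0.02 0" --pt "0.5 0 0 0.025 0" --pt "0.5 0 0 0.018 0" --pt "0.5 0 0 0.01 0" --pt "0.5 0 0 0.005 0" --pt "0.5 0 0 0.003 0" --pt "0.5 0 0 0.001 0" --pt "0.5 0 0 0 0"

```text
t: 23.6
position: [0.5947, -0.1148, 0.0481]
eef_rot: [[-0.997, -0.078, 0.001], [-0.078, 0.997, -0.0], [-0.001, -0.0, -1.0]]
contact_force: [0.3, -0.9, -0.6]
width: 0.0576
finger_force: 38.2
```

Emit:
step_arm --pt "0.5 0 0 0 0" --pt "0.71 0 0 0 0" --pt "0.74 0 0 0 0" --pt "0.76 0 0 0 0" --pt "0.76 0 0 -0.005 0" --pt "0.78 0 0 -0.015 0" --pt "0.8 0 0 -0.03 0" --pt "1 0 0 -0.04 0"

```text
t: 24.27
position: [0.5927, -0.1142, 0.1365]
eef_rot: [[-0.997, -0.078, -0.004], [-0.078, 0.997, 0.001], [0.004, 0.002, -1.0]]
contact_force: [0.8, 0.0, -0.3]
width: 0.0786
finger_force: 0.0
```

Emit:
step_arm --pt "1 0 0 -0.035 0" --pt "1 0 0 -0.03 0" --pt "1 0 0 -0.02 0" --pt "1 0 0 0 0" --pt "1 0 0 0 0" --pt "1 0 0 0 0" --pt "1 0 0 0 0" --pt "1 0 0 0 0"

```text
t: 24.93
position: [0.5937, -0.1145, 0.2212]
eef_rot: [[-0.997, -0.078, -0.002], [-0.078, 0.997, 0.001], [0.002, 0.001, -1.0]]
contact_force: [-0.5, -0.5, -0.1]
width: 0.0857
finger_force: 0.0
```

```bash
python3 - <<'E'
from h import *
p=grab("wrist","w10.png");look("plate",.05,p=p);look("dip_bowl",.074,p=p);look("tin",.078,p=p);look("plate",.05,"top");plan(419,-124,200,184.5)
E
```

```text
plate wrist 0.74 [217. 227.] [ 634.  -162.6] [220.  174.5] -85.5 circ [ 634.  -162.6]
dip_bowl wrist 0.92 [188. 278.] [ 592.9 -115.5] [60.4 57.1] -20.3 circ [ 592.6 -115. ]
tin wrist 0.56 [216. 228.] [ 624.4 -159.6] [200.8 160.2] -85.6 circ [ 623.8 -158.2]
tin wrist 0.55 [ 16. 277.] [ 439.1 -124.6] [52.7 37. ] -85.3 circ [ 430.  -125.4]
plate top 0.84 [194. 345.] [ 584.1 -175.6] [199.8  84.5] -81.7 circ [ 591.5 -174.3]
t 25.23 pos [ 594.2 -114.7  222. ] yaw -175.52 w 85.2 ff 0.0 | spin -360.02 shift [175.4   4.5  22. ]
```

View pics/w10.png

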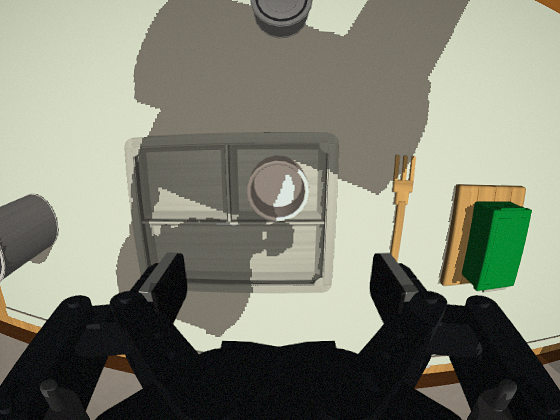

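Bowl sits in the middle of the compartment (278,188), plate unmoved. Now the tin.

Emit:
step_arm --pt "1 0.015 0 0 0" --pt "1 0.03 0.001 0 0" --pt "1 0.035 0.001 0 0" --pt "1 0.035 0.001 0 0" --pt "1 0.03 0.001 0 0" --pt "1 0.018 0.001 0 0" --pt "1 0.009 0 0 0" --pt "1 0 0 0 0"

```text
t: 25.9
position: [0.4212, -0.1232, 0.2225]
eef_rot: [[-0.997, -0.077, -0.0], [-0.077, 0.997, -0.0], [0.0, -0.0, -1.0]]
contact_force: [0.8, -0.0, 1.0]
width: 0.0855
finger_force: 0.0
```

```bash
python3 - <<'E'
from h import *
p=grab("wrist","w11.png");look("tin",.078,p=p);plan(419,-124,36,184.5)
E
```

```text
tin wrist 0.67 [185. 276.] [ 415.9 -127.7] [58.4 53.5] 26.8 circ [ 415.5 -126.4]
t 26.0 pos [ 423.5 -123.5  222.6] yaw -175.54 w 85.3 ff 0.0 | spin -360.04 shift [  4.5  -0.2 186.6]
```

View pics/w11.png

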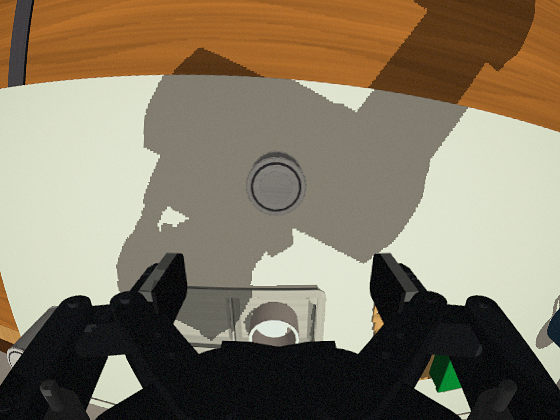

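Wrist view: tin lid centred at (276,187). Grip it.

Emit:
step_arm --pt "1 0.006 -0.003 0.02 0" --pt "1 0 0 0.035 0" --pt "1 0 0 0.035 0" --pt "1 0 0 0.035 0" --pt "1 0 0 0.035 0" --pt "1 0 0 0.018 0" --pt "1 0 0 0.008 0" --pt "1 0 0 0 0" --force 35

```text
t: 26.67
position: [0.4171, -0.1264, 0.0346]
eef_rot: [[-0.997, -0.079, -0.002], [-0.079, 0.997, 0.001], [0.002, 0.001, -1.0]]
contact_force: [-0.6, 0.2, 0.2]
width: 0.085
finger_force: 0.0
```

Emit:
step_arm --pt "0.8 0 0 0 0" --pt "0.7 0 0 0 0" --pt "0.6 0 0 0 0" --pt "0.5 0 0 0 0" --pt "0.45 0 0 0 0" --pt "0.45 0 0 0 0" --pt "0.45 0 0 0 0" --pt "0.45 0 0 0 0"

```text
t: 27.33
position: [0.4177, -0.1269, 0.0376]
eef_rot: [[-0.997, -0.078, 0.003], [-0.078, 0.997, -0.001], [-0.003, -0.001, -1.0]]
contact_force: [1.6, 2.3, 5.3]
width: 0.053
finger_force: 35.7
```

Emit:
step_arm --pt "0.45 0 0 -0.005 0" --pt "0.45 0 0 -0.02 0" --pt "0.45 0 0 -0.03 0" --pt "0.45 0 0 -0.035 0" --pt "0.45 0 0 -0.035 0" --pt "0.45 0 0 -0.025 0" --pt "0.45 0 0 -0.01 0" --pt "0.45 0 0 0 0"

```text
t: 28.0
position: [0.4178, -0.1271, 0.1996]
eef_rot: [[-0.997, -0.078, 0.005], [-0.078, 0.997, -0.003], [-0.005, -0.003, -1.0]]
contact_force: [0.3, -0.4, -1.1]
width: 0.0533
finger_force: 37.3
```

```bash
python3 - <<'E'
from h import *
look("tin",.19);look("snack_box",.086,"top");plan(638,148.5,160,184.5)
E
```

```text
tin wrist 0.69 [282. 278.] [ 436.5 -126.2] [87.8 78.2] 3.4 circ [ 440.2 -126. ]
snack_box top 0.98 [167. 216.] [637.4 149.1] [106.2  65. ] 3.6 circ [636.2 148.5]
t 28.2 pos [ 416.  -126.3  195.6] yaw -175.52 w 53.5 ff 37.3 | spin -360.02 shift [-242.8  256.6   35.6]
```

Emit:
step_arm --pt "0.45 -0.015 0.015 0 0" --pt "0.45 -0.025 0.026 0 0" --pt "0.45 -0.026 0.028 0 0" --pt "0.45 -0.026 0.028 0 0" --pt "0.45 -0.026 0.028 0 0" --pt "0.45 -0.026 0.028 0 0" --pt "0.45 -0.026 0.028 0 0" --pt "0.45 -0.026 0.028 0 0"

```text
t: 28.87
position: [0.5959, 0.0989, 0.1946]
eef_rot: [[-0.997, -0.078, -0.003], [-0.078, 0.997, -0.0], [0.003, -0.0, -1.0]]
contact_force: [1.4, -0.7, -1.6]
width: 0.0531
finger_force: 37.4
```

Emit:
step_arm --pt "0.45 -0.025 0.026 0 0" --pt "0.45 -0.022 0.022 0 0" --pt "0 0 0 0 0" --pt "0.45 0 0 0.02 0" --pt "0.45 0 0 0.02 0" --pt "0.45 0 0 0 0" --pt "0.45 0 0 0 0" --pt "0.45 0 0 0 0"

```text
t: 29.53
position: [0.6389, 0.1485, 0.1565]
eef_rot: [[-0.997, -0.078, -0.0], [-0.078, 0.997, -0.0], [0.0, -0.0, -1.0]]
contact_force: [0.1, 0.4, -0.3]
width: 0.0531
finger_force: 37.4
```

```bash
python3 - <<'E'
from h import *
p=grab("wrist","w12.png");look("snack_box",.086,p=p);look("tin",.16,p=p);plan(638,148.5,93,184.5)
E
```

```text
tin wrist 0.73 [284. 276.] [649.9 148.7] [79.8 71.2] 3.3 circ [653.3 149.5]
t 29.68 pos [639.3 148.6 157.3] yaw -175.52 w 53.2 ff 37.4 | spin -360.02 shift [ 1.4  0.  64.3]
```

View pics/w12.png

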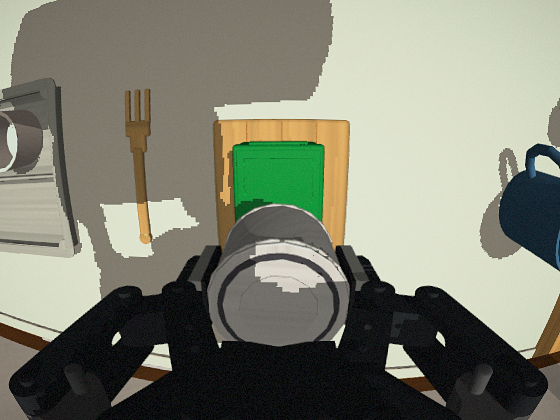

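Wrist view: tin (279,285) is aligned with the box lid (cols 233–324). Lowering.

Emit:
step_arm --pt "0.45 0.001 0 0.015 0" --pt "0.45 0 0 0.02 0" --pt "0.45 0 0 0.014 0" --pt "0.45 0 0 0.008 0" --pt "0.45 0 0 0.004 0" --pt "0.45 0 0 0.002 0" --pt "0.45 0 0 0.001 0" --pt "0.45 0 0 0 0"

```text
t: 30.35
position: [0.6382, 0.1486, 0.0937]
eef_rot: [[-0.997, -0.078, 0.001], [-0.078, 0.997, 0.0], [-0.001, 0.0, -1.0]]
contact_force: [-0.9, -0.8, 0.5]
width: 0.0534
finger_force: 37.6
```

Emit:
step_arm --pt "0.45 0 0 0 0" --pt "0.65 0 0 0 0" --pt "0.7 0 0 0 0" --pt "0.76 0 0 0 0" --pt "0.85 0 0 -0.005 0" --pt "1 0 0 -0.015 0" --pt "1 0 0 -0.03 0" --pt "1 0 0 -0.04 0"

```text
t: 31.02
position: [0.6363, 0.1483, 0.1813]
eef_rot: [[-0.997, -0.078, -0.005], [-0.078, 0.997, -0.001], [0.005, -0.0, -1.0]]
contact_force: [0.6, -0.6, 0.1]
width: 0.085
finger_force: 0.0
```

Emit:
step_arm --pt "1 0 0 -0.035 0" --pt "1 0 0 -0.03 0" --pt "1 0 0 -0.02 0" --pt "1 0 0 0 0" --pt "1 0 0 0 0" --pt "1 0 0 0 0" --pt "1 0 0 0 0" --pt "1 0 0 0 0"

```text
t: 31.68
position: [0.6373, 0.1484, 0.2661]
eef_rot: [[-0.997, -0.078, -0.002], [-0.078, 0.997, -0.0], [0.002, -0.0, -1.0]]
contact_force: [-0.4, 0.1, 0.2]
width: 0.0854
finger_force: 0.0
```

```bash
python3 - <<'E'
from h import *
p=grab("wrist","w13.png");look("tin",.134,p=p);look("snack_box",.086,p=p);look("board",.042,p=p);look("fork",.035,p=p);look("plate",.05,p=p);plan(638,148.5,93,184.5)
E
```

```text
tin wrist 0.68 [196. 278.] [636.2 148.6] [58.2 54.1] -22.2 circ [636.  148.3]
snack_box wrist 0.74 [132.  69.] [593.8 -93.8] [75.6 53.5] -89.0 circ [592.5 -94.2]
snack_box wrist 0.57 [156. 277.] [611.5 145.4] [60.3 46.3] -84.6 circ [612.8 145.3]
board wrist 0.63 [157. 306.] [638.  149.8] [127.9 110.4] 5.2 circ [638.5 149.9]
fork wrist 0.85 [141. 175.] [623.5  24.6] [139.6  25. ] 3.5 circ [623.3  25.3]
plate wrist 0.73 [167.  54.] [ 633.8 -160.6] [223.8 174.5] -85.1 circ [ 635. -160.]
t 31.98 pos [637.8 148.5 267. ] yaw -175.52 w 84.8 ff 0.0 | spin -360.02 shift [ -0.2  -0.  174. ]
```

View pics/w13.png

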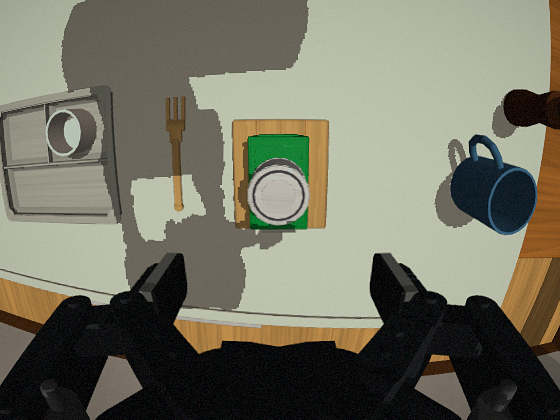

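Wrist view: tin (278,193) stands on the box, box lid corners near (248,136), (310,136), (308,229), (247,229), fork and bowl in place. Final check, then hand in.

```bash
python3 - <<'E'
from h import *
p=grab("wrist")
m=np.mean([at(p,(r,c),.086)[:2] for r,c in((136,248),(136,310),(229,308),(229,247))],0)*1000
b=np.mean([at(p,(r,c),.042)[:2] for r,c in((121,233),(120,328),(228,325),(227,235))],0)*1000
t=at(p,(194.5,278),.134)[:2]*1000
print("box",m,"board",b,"tin",t)
if np.hypot(*(m-b))<8 and np.hypot(*(m-t))<7: print(manip.sign_off())
E
```

```text
box [640.00475116 148.07700286] board [639.51249151 150.46875437] tin [639.04458915 147.77346945]
the job is handed in; nothing more can be done
None
```

I set the shelf as asked and handed the job in after about 32 s of robot time; no verdict was returned. In the last wrist-camera check the box was about 2.4 mm off the board's centre, the tin about 1 mm off the box's, and the bowl sat mid-compartment. The fork lay between plate and board with its tines towards the robot.

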